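# Take the used filter out of the bench fume extractor

### The arm

A 6-joint arm with a two-finger parallel gripper is mounted at the origin on a cart in front of the work surface, level with it; the furniture and walls round the work are solid. World frame = base frame: x ahead of the robot, y to its left, z up, the work surface at z = 0. Lengths are in m, angles in rad, forces in N, time in s.
With the tool pointing down it reaches from about 0.25 to 0.775 m from the base axis. Payload 4 kg.
Tool frame: the origin (TCP) lies on the centre line of the jaws, within the pads' length; the fingertips stand robot.tips_ahead ahead of it and the grasp point (between the pads) lies 8 mm behind it (robot.tips_ahead is the distance from the TCP to the fingertips, in m); z points along the fingers, y is the line along which they close (so a half turn about z gives the same grasp; the last joint's range is limited). The gripper opens to 94 mm and grips with 3 to 60 N. Pads are 16 mm wide; open, the fingers measure 119 mm over their backs; the gripper's body (75 mm by 177 mm) begins 78 mm behind the grasp point.
Start: joints at [1.13, 0.087, 1.371, -0, 1.684, -0.103], TCP at [0.182, 0.519, 0.196] pointing down, gripper open.
Joint ranges: [-3.1, 3.1], [-0.76, 2.03], [0.27, 2.55], [-1.08, 4.22], [0.17, 2.65], [-2.57, 2.57]. Speed limits (rad/s): [2.79, 2.79, 3.14, 3.14, 3.14, 3.14].

### API

Orientations are given as [roll, pitch, yaw] about the fixed x, y, z axes, in that order (R = Rz(yaw) Ry(pitch) Rx(roll)).
In Python, from bench import robot, snapshot, close_job, spotter gives the robot as it stands. The module is installed in compiled form; this text tells all that it offers.
- The arm moves only by the tool servo_tool, never from a script. Its argument "commands" is one flat list of numbers, 7 for each row, row after row: the shift along the tool's x, y, z in m, then the turn, a rotation vector about the tool's x, y, z in degrees, then the finger opening in m, from 0 to 0.094. In form: [x, y, z, ax, ay, az, grip, x, y, z, ax, ay, az, grip, ...]. A call has 1 to 10 rows; each row is the pose to reach, as a shift and turn from the pose commanded when the call began, along the tool's axes at that moment; what a row does not reach only later rows make up. A row lasts 1/8 s, in which the tool goes at most 62.5 mm and 10.7 degrees, less where a joint would pass 70% of its speed; a pose out of reach is approached as far as the arm can. A call with a gripper value outside its range is refused whole. The fingers move at their own pace and stop on an object; the grip force is fixed at half the most. Time passes only in rows, so rows that repeat a pose let the fingers close. It gives the time, the measured TCP pose, the force, the opening and the grip force at its end, in the units of the state.
- robot.get_obs(): the state, without advancing time (a new reading comes with each control period).
- snapshot(name): name is "side" or "top" or "wrist"; returns a dict with "img" (384x512x3 uint8, blue, green, red), "camera_matrix" (3x3 intrinsics, pixels), "extrinsics" (4x4, takes a point from camera to world coordinates); the wrist camera has in their place "hand_eye" (4x4, takes a point from camera to tool coordinates, whose origin is the TCP and whose axes are the flange's). Camera axes: x right, y down, z forward; pixel columns grow to the right and rows downward; lengths in m; the calibration is good to about 2 mm. A picture is of the moment at which its call begins: read the wrist's pose just before it. There is no depth.
- close_job(): hands the job in; it is judged then, once.
Trained networks look in a picture, given as the dict that the camera call returned (one of the last four; its "shot" number tells which), for a name from the list of things; names that differ only in an ending like _2 or _b are one class to them, and where a whole thing is asked for, a point or a joint stands for the part that bears it (a point fixed in the world has none). Each returns a list of dicts, best first, with "conf" (0 to 1); they miss things now and then, are a little off and sometimes report something else, mostly with a low value. They report only what shows in the picture. A call takes as long as a camera call. They do not tell look-alikes from the thing itself.
- spotter.trace(name, picture): "region" (384x512 bool, what is visible of it) and "box" ([left, top, width, height] in pixels, round what is visible of it).
The state is a dict: "time": time; "joint_positions": joint angles; "qvel": joint speeds; "joint_torque": joint torques, N m; "tool_pos": TCP position; "ee_rot": TCP orientation; "wrist_force": force on the tool from outside, world axes, zero at the start; "wrist_torque": the same for the moment, N m; "width": finger opening in m; "finger_force": force on a finger pad.
Only numpy, scipy, OpenCV 4.12 (cv2) and the standard library are available. Lean on these libraries where they do the work, as an engineer would, in place of code of your own. Each camera call takes 0.05 s, during which the arm holds its last target. There are 200 camera calls.

### The job

Take the used filter cartridge out of the small fume extractor: turn its wing anticlockwise (seen from above), on past the soft click until it comes up hard against its stop, and only then lift it straight out. Set it down gently, standing upright on the stack of sheets, and let go. Do not disturb the pot, spool and weight.

Things in the scene. Friction and masses are not known exactly. Their poses are not given: they have to be found in the camera images.
- extractor: Fixed grey box, 150 x 140 x 58 mm high (x, y, z), with air slots in its sides, a black switch on top and a round outlet at the rear (+x side). Origin: centre of its underside on the bench. In the middle of its top is a round well, 62 mm wide.
- well (a point): Centre of the well's floor, 14 mm above the bench; z up. Under the cartridge's cap, out of sight, a ring in the well holds the cartridge down by its two lugs. The ring has two slots that let the lugs out; its angle differs from start to start, so the release angle can only be felt.
- cartridge: Loose filter cartridge, 0.15 to 0.25 kg, underside on the well's floor. Origin: centre of its underside; z up its axis. Round body 40 mm wide, 45 mm high, with two hidden lugs (56 mm over both along its y axis, 28 to 35 mm up); above it a black cap disc 68 mm wide (45 to 52 mm up) and on that a straight upright wing, 54 mm long along its x axis, 12 mm thick, up to 86 mm.
- cap (a point): Centre of the cap's top, 52 mm above the cartridge's underside; axes as the cartridge's. It turns in the well with 2 mm of play and frees after 75 to 135 degrees anticlockwise (positive about z): some 50 degrees before the end a brief sprung click is felt (up to about 0.3 N m), then it runs to a hard stop, where it lifts freely once the twist is eased off. Anywhere earlier it is held.
- wing (a point): Point on the cartridge's axis at the height to grip the wing, 74 mm above the cartridge's underside (12 mm below the wing's top); axes as the cartridge's.
- sheets: Flat stack of pale sheets lying on the bench, fixed, 245 x 165 x 8 mm (x, y, z). Origin: centre of its underside.
- glue_pot: Bystander: open stoneware pot, 72 mm wide, 65 mm high. Origin: centre of its underside.
- thread_spool_1: Bystander: wooden thread spool, 42 mm wide, 52 mm high, upright. Origin: centre of its underside.
- weight_1: Bystander: cloth-covered iron block, 55 x 110 x 45 mm. Origin: centre of its underside.
There are look-alikes about, which are no part of the job. Leave any green look-alike of the cartridge alone.

How it is judged:
By the outcome, as a careful person would: the job done as asked, in the order asked, and still so for the second after the job is handed in, with the robot touching nothing.
It also fails if it takes over 72 s, if anything falls off the work surface, if the arm or the gripper's body presses on something with over 40 N, if the wrist force passes 120 N, or if a joint passes its speed limit or range.

## Working session

There is one attempt and no reset: what is moved stays moved. The work goes in short steps, Python scripts to look and compute and a tool call to move; the robot and the scene stay as the last step left them, time stands still between calls to the robot, and variables do not carry over. Pictures are saved under pics/ and viewed, at most 10 in all, crops included, and the job is handed in when it is done.

Besides the shell and the picture viewer there is one more tool, called as name(argument=value, ...), one argument or row to a line, values as JSON. servo_tool: Moves the arm, as the interface text tells. Its arguments: {"type":"object","properties":{"commands":{"type":"array","items":{"type":"number"}}},"required":["commands"]}

```bash
mkdir -p pics; cat > h.py <<'E'
import numpy as np, cv2
from scipy.spatial.transform import Rotation as R
from bench import robot, snapshot, spotter, close_job
def ray(s,u,v,T=None):
    E=np.array(s["extrinsics"]) if T is None else T
    d=np.linalg.inv(np.array(s["camera_matrix"]))@[u,v,1]
    return E[:3,3],E[:3,:3]@d
def at_z(s,u,v,z,T=None):
    o,d=ray(s,u,v,T); return o+d*(z-o[2])/d[2]
def proj(s,p):
    E=np.linalg.inv(np.array(s["extrinsics"])); c=E[:3,:3]@p+E[:3,3]
    q=np.array(s["camera_matrix"])@c; return q[:2]/q[2]
def toolT(o): 
    T=np.eye(4);T[:3,:3]=R.from_euler('xyz',o["ee_rot"]).as_matrix();T[:3,3]=o["tool_pos"];return T
E
python3 - <<'E'
from h import *
o=robot.get_obs(); print({k:np.round(v,3).tolist() for k,v in o.items()}, robot.tips_ahead)
ims=[]
for n in("top","side"):
    s=snapshot(n); ims.append(s["img"]); print(n,np.round(s["extrinsics"],3).tolist())
    for t in("cartridge","extractor","sheets","glue_pot","thread_spool_1","weight_1"):
        for d in spotter.trace(t,s):
            m=cv2.moments(d["region"].astype(np.uint8)); 
            if m["m00"]>0: print(t,round(d["conf"],2),d["box"],round(m["m10"]/m["m00"]),round(m["m01"]/m["m00"]))
for n,i in zip("ts",ims): cv2.imwrite(f"pics/{n}0.png",i)
E
```

```text
{'time': 0.0, 'joint_positions': [1.13, 0.088, 1.372, -0.0, 1.684, -0.103], 'qvel': [0.0, -0.001, -0.003, -0.002, 0.002, 0.0], 'joint_torque': [-0.0, -34.017, -30.243, 0.072, 0.033, -0.0], 'tool_pos': [0.182, 0.518, 0.195], 'ee_rot': [-3.139, -0.0, 2.804], 'wrist_force': [-0.045, 0.548, 0.372], 'wrist_torque': [-0.036, -0.018, 0.029], 'finger_force': 0.0, 'width': 0.094} 0.011
top [[0.389, -0.885, 0.255, 0.318], [-0.921, -0.376, 0.101, -0.027], [0.006, -0.275, -0.961, 1.049], [0.0, 0.0, 0.0, 1.0]]
cartridge 0.85 [218.7, 228.1, 25.5, 23.8] 232 238
cartridge 0.64 [168.8, 192.4, 28.4, 27.1] 180 205
cartridge 0.62 [120.9, 152.5, 26.6, 23.2] 133 166
extractor 0.83 [154.0, 173.6, 54.4, 63.6] 182 207
glue_pot 0.76 [301.7, 172.2, 29.1, 27.2] 316 184
thread_spool_1 0.51 [280.8, 158.1, 14.6, 17.3] 287 167
thread_spool_1 0.46 [236.5, 131.6, 41.0, 28.8] 256 146
weight_1 0.74 [236.3, 132.0, 39.8, 29.5] 256 146
side [[0.631, -0.321, 0.706, -0.4], [-0.776, -0.28, 0.565, -0.731], [0.016, -0.905, -0.426, 0.669], [0.0, 0.0, 0.0, 1.0]]
cartridge 0.7 [127.9, 152.3, 19.6, 31.7] 137 169
cartridge 0.67 [153.1, 170.8, 20.3, 17.1] 164 180
cartridge 0.58 [188.3, 194.7, 26.0, 32.8] 199 210
cartridge 0.52 [284.6, 184.6, 25.8, 32.3] 297 201
extractor 0.6 [127.3, 173.1, 72.6, 44.2] 162 197
sheets 0.69 [226.5, 231.0, 108.3, 71.4] 283 265
glue_pot 0.91 [284.5, 183.5, 25.4, 34.9] 297 201
thread_spool_1 0.7 [266.5, 179.8, 12.0, 21.4] 274 191
thread_spool_1 0.59 [223.7, 231.6, 113.9, 72.3] 283 265
weight_1 0.8 [232.0, 171.7, 36.4, 19.1] 250 179
```

```bash
python3 - <<'E'
import cv2
t=cv2.imread("pics/t0.png");s=cv2.imread("pics/s0.png")
cv2.imwrite("pics/t1.png",cv2.resize(t[110:310,90:357],None,fx=3,fy=3,interpolation=2))
cv2.imwrite("pics/s1.png",cv2.resize(s[130:320,100:366],None,fx=3,fy=3,interpolation=2))
E
```

```text
(no output)
```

View pics/t1.png

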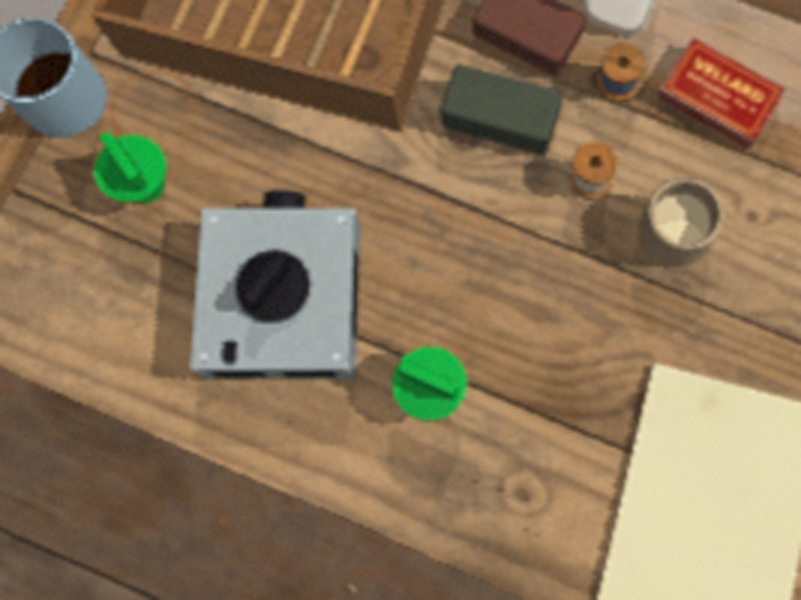

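View pics/s1.png

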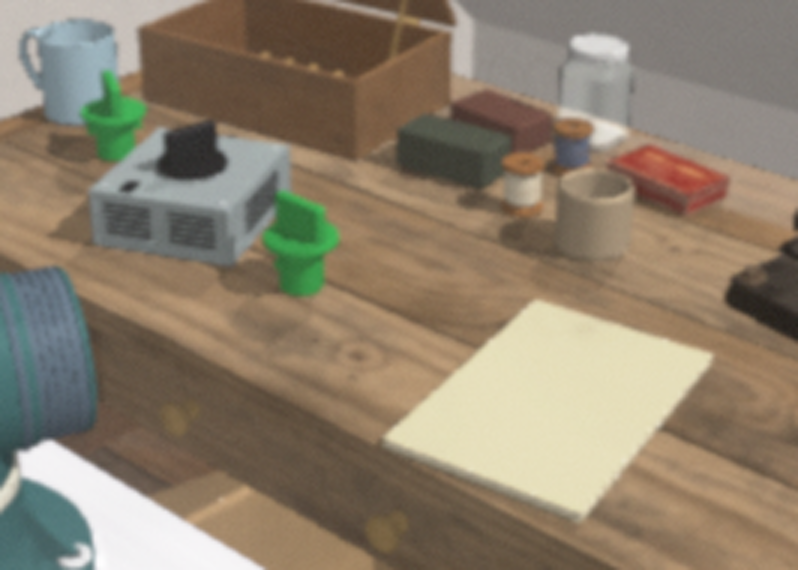

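Top view: the candidates are black (180,205), seated in the grey extractor, and green at (133,166) and (232,238), loose on the bench. The black one is the target because it sits in the extractor's well; the green ones stay put. The sheets are lower right, and the pot, spool and weight are upper right.

```bash
python3 - <<'E'
from h import *
S={n:snapshot(n) for n in("top","side")}
s=S["top"]
def c(u,v): return 90+u/3,110+v/3
print("cap",at_z(s,*c(272,286),.066)); a=at_z(s,*c(256,310),.1);b=at_z(s,*c(290,260),.1);print("wing",np.degrees(np.arctan2(*(b-a)[1::-1])))
for n,p in dict(rl=(202,210),rr=(356,210),fr=(354,372),fl=(192,370)).items(): print(n,at_z(s,*c(*p),.058))
d=S["side"]
def e(u,v): return 100+u/3,130+v/3
for p in((540,300),(713,352),(580,515),(387,438)): print("sheet",at_z(d,*e(*p),.008))
print("sheet top",at_z(s,*c(650,366),.008))
for n,i,z in(("pot",(684,215),.065),("spool",(595,162),.052),("weight",(500,110),.045),("green",(430,384),.052),("green2",(130,170),.052)): print(n,at_z(s,*c(*i),z))
print("arm base tcp proj",proj(s,np.array([.182,.519,.196])))
E
```

```text
cap [0.46348512 0.24809178 0.066     ]
wing -8.251645054488714
rl [0.50447752 0.34162788 0.058     ]
rr [0.56007932 0.21069511 0.058     ]
fr [0.4223485  0.14877816 0.058     ]
fl [0.36791445 0.28188951 0.058     ]
sheet [ 0.54642495 -0.0983974   0.008     ]
sheet [ 0.57049095 -0.25637576  0.008     ]
sheet [ 0.32263314 -0.2911374   0.008     ]
sheet [ 0.3044437  -0.12972802  0.008     ]
sheet top [ 0.5407267  -0.09490924  0.008     ]
pot [ 0.67176193 -0.07034254  0.065     ]
spool [0.69278451 0.02467991 0.052     ]
weight [0.70910373 0.12880978 0.045     ]
green [0.43960449 0.08296468 0.052     ]
green2 [0.51441465 0.4239568  0.052     ]
arm base tcp proj [  6.04537256 257.86127743]
```

servo_tool(
  commands=[-0.036,-0.016,-0.03,0,0,9,0.094,-0.072,-0.032,-0.05,0,0,18,0.094,-0.108,-0.049,-0.05,0,0,27,0.094,-0.144,-0.065,-0.05,0,0,36,0.094,-0.18,-0.081,-0.05,0,0,45,0.094,-0.215,-0.097,-0.05,0,0,54,0.094,-0.25,-0.113,-0.05,0,0,63,0.094,-0.285,-0.13,-0.05,0,0,72,0.094,-0.32,-0.146,-0.05,0,0,81,0.094,-0.355,-0.162,-0.05,0,0,90,0.094],
)

```text
time: 2.05
tool_pos: [0.4644, 0.2475, 0.2465]
ee_rot: [3.141, -0.0, 1.228]
wrist_force: [0.3, 0.2, 0.4]
width: 0.0937
finger_force: 0.0
```

servo_tool(
  commands=[0,0,0,0,0,10,0.07,0,0,0,0,0,20,0.07,0,0,0,0,0,30,0.07,0,0,0,0,0,40,0.07,0,0,0,0,0,50,0.07,0,0,0,0,0,60,0.07,0,0,0,0,0,70,0.07,0,0,0,0,0,79,0.07,0,0,0,0,0,79,0.07,0,0,0,0,0,79,0.07],
)

```text
time: 3.3
tool_pos: [0.4635, 0.2484, 0.2464]
ee_rot: [-3.141, -0.0, -0.144]
wrist_force: [0.9, -0.9, 0.7]
width: 0.07
finger_force: 0.0
```

```bash
python3 - <<'E'
from h import *
o=robot.get_obs(); T=toolT(o); s=snapshot("wrist"); print(np.round(o["tool_pos"],4),np.degrees(o["ee_rot"]),np.round(o["joint_positions"],3))
C=T@np.array(s["hand_eye"]); np.save("C.npy",C); print(np.round(C,3).tolist())
for d in spotter.trace("cartridge",s): print(d["conf"],d["box"])
cv2.imwrite("pics/w0.png",s["img"])
E
```

```text
[0.4635 0.2484 0.2464] [-1.79992496e+02 -3.28295741e-03 -8.22739416e+00] [0.384 0.029 1.334 0.    1.779 2.099]
[[-0.143, -0.948, -0.286, 0.547], [-0.99, 0.137, 0.04, 0.235], [0.002, 0.288, -0.958, 0.435], [0.0, 0.0, 0.0, 1.0]]
0.94 [89.0, 124.4, 63.4, 49.4]
0.86 [229.5, 145.6, 50.7, 54.3]
0.57 [353.1, 143.9, 55.5, 48.2]
```

View pics/w0.png

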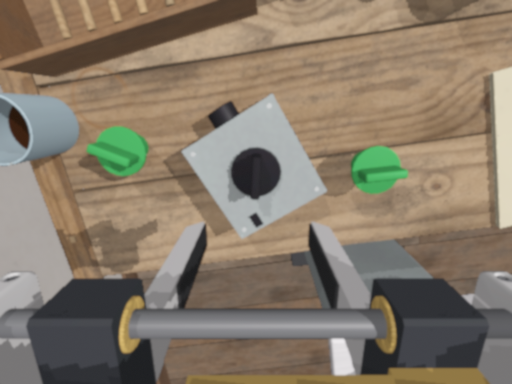

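```bash
python3 - <<'E'
import cv2
w=cv2.imread("pics/w0.png")
c=cv2.resize(w[140:210,215:300],None,fx=8,fy=8,interpolation=2)
c=cv2.convertScaleAbs(c,alpha=2.2,beta=0)
cv2.imwrite("pics/w1.png",c)
E
```

```text
(no output)
```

View pics/w1.png

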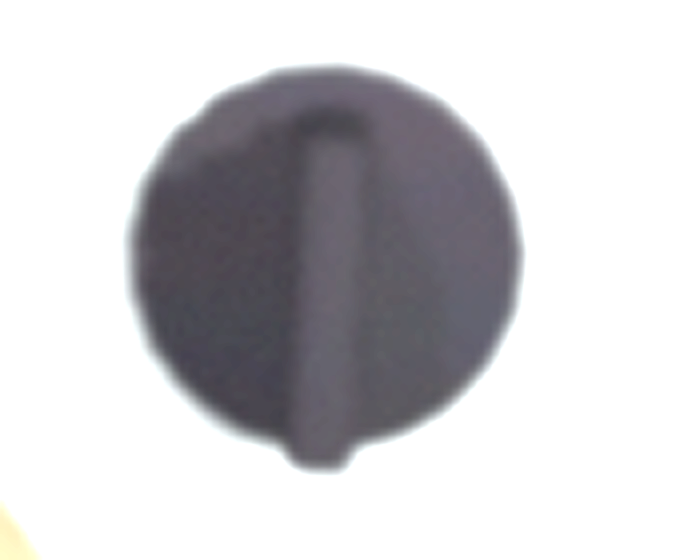

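The crop confirms the black cartridge in the well: cap ellipse centre at crop (326,255), wing top running from (337,145) to (322,455).

```bash
python3 - <<'E'
from h import *
s=snapshot("wrist"); T=toolT(robot.get_obs());C=T@np.array(s["hand_eye"])
f=lambda u,v:(215+(u+.5)/8-.5,140+(v+.5)/8-.5)
print("cap",at_z(s,*f(326,255),.066,C))
for p,q in(((337,145),(322,460)),((337,135),(322,465))):
    a=at_z(s,*f(*p),.1,C);b=at_z(s,*f(*q),.1,C); print("wing",(a+b)/2,np.linalg.norm(a-b),np.degrees(np.arctan2(*(a-b)[1::-1])))
E
```

```text
cap [0.46564723 0.24883815 0.066     ]
wing [0.46531834 0.24820617 0.1       ] 0.049225425617785326 -11.010363681389917
wing [0.46565599 0.24815766 0.1       ] 0.05153293730235042 -10.890885012628985
```

servo_tool(
  commands=[0.0017,0,0.05,0,0,2.8,0.05,0.0017,0,0.09,0,0,2.8,0.05,0.0017,0,0.12,0,0,2.8,0.05,0.0017,0,0.145,0,0,2.8,0.05,0.0017,0,0.157,0,0,2.8,0.05,0.0017,0,0.164,0,0,2.8,0.05,0.0017,0,0.164,0,0,2.8,0.05],
)

```text
time: 4.32
tool_pos: [0.4655, 0.2483, 0.0827]
ee_rot: [-3.141, -0.0, -0.194]
wrist_force: [-0.3, 1.0, 0.2]
width: 0.05
finger_force: 0.0
```

servo_tool(
  commands=[0,0,0,0,0,0,0.03,0,0,0,0,0,0,0.02,0,0,0,0,0,0,0.012,0,0,0,0,0,0,0.005,0,0,0,0,0,0,0.005,0,0,0,0,0,0,0.005],
)

```text
time: 5.08
tool_pos: [0.4654, 0.2483, 0.0825]
ee_rot: [-3.141, -0.0, -0.195]
wrist_force: [0.7, 0.5, 0.5]
width: 0.0117
finger_force: 30.0
```

servo_tool(
  commands=[0,0,0,0,0,-4,0.005,0,0,0,0,0,-8,0.005,0,0,0,0,0,-12,0.005,0,0,0,0,0,-16,0.005,0,0,0,0,0,-20,0.005],
)

```text
time: 5.7
tool_pos: [0.4645, 0.2486, 0.0825]
ee_rot: [-3.141, 0.001, 0.157]
wrist_force: [-1.3, 1.0, 2.4]
width: 0.0118
finger_force: 30.0
```

```bash
cat > st.py <<'E'
from h import *
o=robot.get_obs(); print(round(o["time"],2),np.round(o["tool_pos"],4),"yaw",round(np.degrees(o["ee_rot"][2]),2),"F",np.round(o["wrist_force"],1),"M",np.round(o["wrist_torque"],2),"w",round(o["width"],4),round(o["finger_force"],1),"q6",round(o["joint_positions"][5],2))
E
python3 st.py
```

```text
5.7 [0.4645 0.2486 0.0825] yaw 8.98 F [-1.3  1.   2.4] M [ 0.15  0.51 -0.02] w 0.0118 30.0 q6 1.8
```

servo_tool(
  commands=[0,0,0,0,0,-4,0.005,0,0,0,0,0,-8,0.005,0,0,0,0,0,-12,0.005,0,0,0,0,0,-16,0.005,0,0,0,0,0,-20,0.005,0,0,0,0,0,-24,0.005,0,0,0,0,0,-28,0.005,0,0,0,0,0,-32,0.005],
)

```text
time: 6.7
tool_pos: [0.4646, 0.2494, 0.0826]
ee_rot: [-3.139, -0.001, 0.715]
wrist_force: [-1.9, 1.9, 0.4]
width: 0.0118
finger_force: 30.0
```

```bash
python3 st.py
```

```text
6.7 [0.4646 0.2494 0.0826] yaw 40.99 F [-1.9  1.9  0.4] M [ 0.46  0.48 -0.05] w 0.0118 30.0 q6 1.24
```

servo_tool(
  commands=[0,0,0,0,0,-4,0.005,0,0,0,0,0,-8,0.005,0,0,0,0,0,-12,0.005,0,0,0,0,0,-16,0.005,0,0,0,0,0,-19,0.005],
)

```text
time: 7.32
tool_pos: [0.4646, 0.2496, 0.0827]
ee_rot: [-3.139, -0.002, 1.047]
wrist_force: [-2.4, 3.7, 1.8]
width: 0.0114
finger_force: 30.0
```

```bash
python3 st.py
```

```text
7.33 [0.4646 0.2496 0.0827] yaw 59.96 F [-2.4  3.7  1.8] M [ 0.63  0.43 -0.09] w 0.0114 30.0 q6 0.91
```

servo_tool(
  commands=[0,0,0,0,0,-3,0.005,0,0,0,0,0,-6,0.005,0,0,0,0,0,-9,0.005],
)

```text
time: 7.7
tool_pos: [0.4647, 0.2497, 0.0827]
ee_rot: [-3.14, -0.003, 1.203]
wrist_force: [-0.9, 3.1, 2.2]
width: 0.0114
finger_force: 30.1
```

```bash
python3 st.py
```

```text
7.7 [0.4647 0.2497 0.0827] yaw 68.95 F [-0.9  3.1  2.2] M [ 0.65  0.25 -0.17] w 0.0114 30.1 q6 0.75
```

servo_tool(
  commands=[0,0,0,0,0,-2,0.005,0,0,0,0,0,-4,0.005],
)

```text
time: 7.95
tool_pos: [0.4657, 0.2493, 0.0827]
ee_rot: [3.141, -0.003, 1.273]
wrist_force: [0.9, 4.7, 0.6]
width: 0.0116
finger_force: 30.0
```

```bash
python3 st.py
```

```text
7.95 [0.4657 0.2493 0.0827] yaw 72.95 F [0.9 4.7 0.6] M [ 1.   -0.07 -0.21] w 0.0116 30.0 q6 0.68
```

servo_tool(
  commands=[0,0,0,0,0,-2,0.005,0,0,0,0,0,-4,0.005],
)

```text
time: 8.2
tool_pos: [0.4656, 0.2492, 0.0827]
ee_rot: [3.141, -0.002, 1.343]
wrist_force: [0.8, 5.3, 2.4]
width: 0.0116
finger_force: 30.0
```

```bash
python3 st.py
```

```text
8.2 [0.4656 0.2492 0.0827] yaw 76.96 F [0.8 5.3 2.4] M [ 1.11  0.01 -0.22] w 0.0116 30.0 q6 0.61
```

servo_tool(
  commands=[0,0,0,0,0,-2,0.005,0,0,0,0,0,-4,0.005],
)

```text
time: 8.45
tool_pos: [0.4651, 0.2492, 0.0827]
ee_rot: [-3.141, -0.002, 1.413]
wrist_force: [-0.7, 5.7, 2.2]
width: 0.012
finger_force: 30.2
```

```bash
python3 st.py
```

```text
8.45 [0.4651 0.2492 0.0827] yaw 80.94 F [-0.7  5.7  2.2] M [ 1.18  0.21 -0.34] w 0.012 30.2 q6 0.54
```

servo_tool(
  commands=[0,0,0,0,0,-2,0.005,0,0,0,0,0,-4,0.005],
)

```text
time: 8.7
tool_pos: [0.4647, 0.2494, 0.0827]
ee_rot: [-3.14, -0.003, 1.482]
wrist_force: [-1.3, 5.8, 2.2]
width: 0.0119
finger_force: 30.3
```

```bash
python3 st.py
```

```text
8.7 [0.4647 0.2494 0.0827] yaw 84.93 F [-1.3  5.8  2.2] M [ 1.14  0.38 -0.38] w 0.0119 30.3 q6 0.47
```

servo_tool(
  commands=[0,0,0,0,0,-2,0.005,0,0,0,0,0,-4,0.005],
)

```text
time: 8.95
tool_pos: [0.4647, 0.2494, 0.0828]
ee_rot: [-3.141, -0.003, 1.552]
wrist_force: [-2.0, 5.2, 1.2]
width: 0.0115
finger_force: 30.2
```

```bash
python3 st.py
```

```text
8.95 [0.4647 0.2494 0.0828] yaw 88.95 F [-2.   5.2  1.2] M [ 1.11  0.4  -0.26] w 0.0115 30.2 q6 0.4
```

servo_tool(
  commands=[0,0,0,0,0,-2,0.005,0,0,0,0,0,-4,0.005],
)

```text
time: 9.2
tool_pos: [0.4647, 0.2494, 0.0828]
ee_rot: [-3.141, -0.003, 1.622]
wrist_force: [-0.8, 5.9, 1.3]
width: 0.0116
finger_force: 30.2
```

```bash
python3 st.py
```

```text
9.2 [0.4647 0.2494 0.0828] yaw 92.95 F [-0.8  5.9  1.3] M [ 1.23  0.34 -0.37] w 0.0116 30.2 q6 0.33
```

servo_tool(
  commands=[0,0,0,0,0,-2,0.005,0,0,0,0,0,-4,0.005],
)

```text
time: 9.45
tool_pos: [0.4648, 0.2494, 0.0828]
ee_rot: [-3.141, -0.003, 1.692]
wrist_force: [-1.2, 6.2, 2.1]
width: 0.0114
finger_force: 30.3
```

```bash
python3 st.py; python3 - <<'E'
from h import *
im=[]
for n in("wrist","side"):
    s=snapshot(n); c=s["img"][110:250,180:340] if n=="wrist" else s["img"][130:230,110:224]
    im.append(cv2.convertScaleAbs(cv2.resize(c,(400,350),interpolation=2),alpha=1.6))
cv2.imwrite("pics/a.png",np.hstack(im))
E
```

```text
9.45 [0.4648 0.2494 0.0828] yaw 96.94 F [-1.2  6.2  2.1] M [ 1.17  0.38 -0.35] w 0.0114 30.3 q6 0.26
```

View pics/a.png

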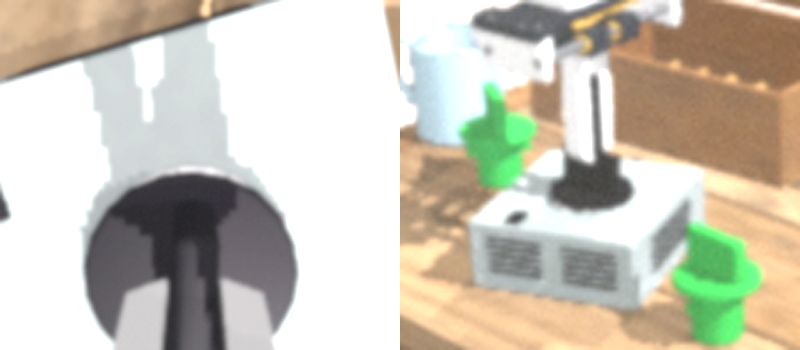

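The wrist view (left) shows the wing still lined up between the fingers, from about (195,205) to (190,350) in the crop. So it has followed the turn with little or no slip. I carry on to the stop.

servo_tool(
  commands=[0,0,0,0,0,-2,0.005,0,0,0,0,0,-4,0.005],
)

```text
time: 9.8
tool_pos: [0.4645, 0.2495, 0.0828]
ee_rot: [-3.141, -0.003, 1.762]
wrist_force: [-1.9, 6.1, 2.8]
width: 0.0114
finger_force: 30.2
```

```bash
python3 st.py
```

```text
9.8 [0.4645 0.2495 0.0828] yaw 100.95 F [-1.9  6.1  2.8] M [ 1.22  0.46 -0.27] w 0.0114 30.2 q6 0.19
```

servo_tool(
  commands=[0,0,0,0,0,-2,0.005,0,0,0,0,0,-4,0.005],
)

```text
time: 10.05
tool_pos: [0.464, 0.2497, 0.0827]
ee_rot: [-3.14, -0.004, 1.832]
wrist_force: [-3.0, 6.7, 2.9]
width: 0.0115
finger_force: 30.1
```

```bash
python3 st.py
```

```text
10.05 [0.464  0.2497 0.0827] yaw 104.96 F [-3.   6.7  2.9] M [ 1.32  0.74 -0.25] w 0.0115 30.1 q6 0.12
```

servo_tool(
  commands=[0,0,0,0,0,-2,0.005,0,0,0,0,0,-4,0.005],
)

```text
time: 10.3
tool_pos: [0.4635, 0.2498, 0.0827]
ee_rot: [-3.139, -0.004, 1.902]
wrist_force: [-3.7, 6.6, 3.2]
width: 0.0116
finger_force: 30.1
```

```bash
python3 st.py
```

```text
10.3 [0.4635 0.2498 0.0827] yaw 108.98 F [-3.7  6.6  3.2] M [ 1.35  0.97 -0.2 ] w 0.0116 30.1 q6 0.05
```

servo_tool(
  commands=[0.001,0,0,0,0,-2,0.005,0.002,-0.001,0,0,0,-4,0.005],
)

```text
time: 10.55
tool_pos: [0.463, 0.2503, 0.0826]
ee_rot: [-3.141, -0.001, 1.972]
wrist_force: [-0.8, 3.4, 1.6]
width: 0.0116
finger_force: 30.0
```

```bash
python3 st.py
```

```text
10.55 [0.463  0.2503 0.0826] yaw 112.98 F [-0.8  3.4  1.6] M [ 0.79  0.3  -0.11] w 0.0116 30.0 q6 -0.01
```

servo_tool(
  commands=[0,0,0,0,0,-2,0.005,0,0,0,0,0,-4,0.005],
)

```text
time: 10.8
tool_pos: [0.4633, 0.2501, 0.0826]
ee_rot: [-3.141, -0.001, 2.042]
wrist_force: [-2.0, 5.7, 2.5]
width: 0.0119
finger_force: 30.0
```

```bash
python3 st.py
```

```text
10.8 [0.4633 0.2501 0.0826] yaw 116.98 F [-2.   5.7  2.5] M [ 0.9   0.63 -0.09] w 0.0119 30.0 q6 -0.08
```

servo_tool(
  commands=[0,0,0,0,0,-2,0.005,0,0,0,0,0,-4,0.005],
)

```text
time: 11.05
tool_pos: [0.4632, 0.25, 0.0826]
ee_rot: [-3.141, -0.001, 2.111]
wrist_force: [-3.5, 4.4, 3.1]
width: 0.0119
finger_force: 30.0
```

```bash
python3 st.py
```

```text
11.05 [0.4632 0.25   0.0826] yaw 120.97 F [-3.5  4.4  3.1] M [ 0.96  0.6  -0.11] w 0.0119 30.0 q6 -0.15
```

servo_tool(
  commands=[0,0,0,0,0,-2,0.005,0,0,0,0,0,-4,0.005],
)

```text
time: 11.3
tool_pos: [0.4627, 0.2503, 0.0826]
ee_rot: [-3.141, -0.002, 2.181]
wrist_force: [-4.7, 4.7, 4.2]
width: 0.0115
finger_force: 30.2
```

```bash
python3 st.py
```

```text
11.3 [0.4627 0.2503 0.0826] yaw 124.94 F [-4.7  4.7  4.2] M [ 1.16  0.91 -0.35] w 0.0115 30.2 q6 -0.22
```

servo_tool(
  commands=[0,0,0,0,0,-2,0.005,0,0,0,0,0,-4,0.005],
)

```text
time: 11.55
tool_pos: [0.4622, 0.2508, 0.0827]
ee_rot: [-3.141, -0.004, 2.25]
wrist_force: [-5.4, 5.9, 4.9]
width: 0.0115
finger_force: 31.1
```

```bash
python3 st.py
```

```text
11.55 [0.4622 0.2508 0.0827] yaw 128.93 F [-5.4  5.9  4.9] M [ 1.31  1.04 -0.5 ] w 0.0115 31.1 q6 -0.29
```

servo_tool(
  commands=[0,0,0,0,0,-2,0.005,0,0,0,0,0,-4,0.005],
)

```text
time: 11.8
tool_pos: [0.4624, 0.2504, 0.0827]
ee_rot: [-3.141, -0.003, 2.32]
wrist_force: [-5.4, 5.5, 5.3]
width: 0.0123
finger_force: 31.8
```

```bash
python3 st.py; python3 - <<'E'
from h import *
s=snapshot("wrist"); c=s["img"][110:250,180:340]
cv2.imwrite("pics/b.png",cv2.convertScaleAbs(cv2.resize(c,(640,560),interpolation=2),alpha=1.8))
E
```

```text
11.8 [0.4624 0.2504 0.0827] yaw 132.91 F [-5.4  5.5  5.3] M [ 1.12  0.99 -0.57] w 0.0123 31.8 q6 -0.36
```

View pics/b.png

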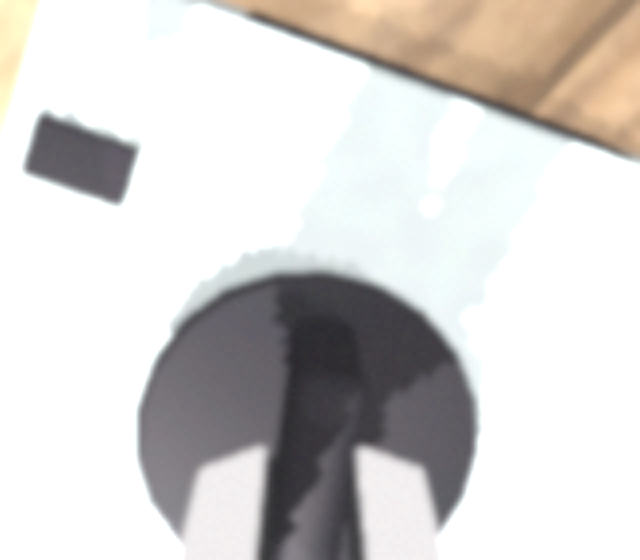

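servo_tool(
  commands=[0,0,0,0,0,-2,0.005,0,0,0,0,0,-4,0.005],
)

```text
time: 12.1
tool_pos: [0.4624, 0.2504, 0.0827]
ee_rot: [-3.141, -0.003, 2.389]
wrist_force: [-5.3, 5.4, 5.5]
width: 0.013
finger_force: 35.6
```

```bash
python3 st.py
```

```text
12.1 [0.4624 0.2504 0.0827] yaw 136.87 F [-5.3  5.4  5.5] M [ 1.1   1.   -0.83] w 0.013 35.6 q6 -0.43
```

servo_tool(
  commands=[0,0,0,0,0,-2,0.005,0,0,0,0,0,-4,0.005],
)

```text
time: 12.35
tool_pos: [0.4627, 0.2499, 0.0827]
ee_rot: [-3.141, -0.002, 2.459]
wrist_force: [-4.3, 3.6, 4.4]
width: 0.0143
finger_force: 35.3
```

```bash
python3 st.py
```

```text
12.35 [0.4627 0.2499 0.0827] yaw 140.87 F [-4.3  3.6  4.4] M [ 0.91  0.79 -0.73] w 0.0143 35.3 q6 -0.5
```

Hard stop: the torque rose to 0.83 N m and the wing is prising the jaws open. I ease the twist off.

servo_tool(
  commands=[0,0,0,0,0,4,0.005,0,0,0,0,0,8,0.005,0,0,0,0,0,10,0.005],
)

```text
time: 12.72
tool_pos: [0.4631, 0.2494, 0.0826]
ee_rot: [-3.14, -0.0, 2.283]
wrist_force: [-4.3, 3.1, 4.1]
width: 0.0123
finger_force: 29.4
```

```bash
python3 st.py
```

```text
12.72 [0.4631 0.2494 0.0826] yaw 130.78 F [-4.3  3.1  4.1] M [ 0.68  0.69 -0.3 ] w 0.0123 29.4 q6 -0.33
```

servo_tool(
  commands=[0,0,0,0,0,1,0.005,0,0,0,0,0,2,0.005],
)

```text
time: 12.98
tool_pos: [0.4632, 0.2494, 0.0826]
ee_rot: [-3.14, -0.0, 2.249]
wrist_force: [-4.6, 2.8, 5.4]
width: 0.0119
finger_force: 29.0
```

```bash
python3 st.py
```

```text
12.97 [0.4632 0.2494 0.0826] yaw 128.84 F [-4.6  2.8  5.4] M [ 0.56  0.88 -0.11] w 0.0119 29.0 q6 -0.29
```

servo_tool(
  commands=[0.001,-0.0005,0,0,0,1,0.005,0.001,-0.0005,-0.002,0,0,1,0.005,0.001,-0.0005,-0.004,0,0,1,0.005],
)

```text
time: 13.35
tool_pos: [0.4619, 0.2496, 0.0844]
ee_rot: [-3.139, -0.0, 2.231]
wrist_force: [-0.5, 3.7, -7.4]
width: 0.0122
finger_force: 29.6
```

```bash
python3 st.py
```

```text
13.35 [0.4619 0.2496 0.0844] yaw 127.84 F [-0.5  3.7 -7.4] M [ 0.54 -0.06 -0.19] w 0.0122 29.6 q6 -0.27
```

servo_tool(
  commands=[0,0,0,0,0,0,0.005,0,0,0,0,0,0,0.005],
)

```text
time: 13.6
tool_pos: [0.462, 0.2497, 0.0851]
ee_rot: [-3.139, -0.0, 2.231]
wrist_force: [-0.8, 1.0, -7.2]
width: 0.0118
finger_force: 29.6
```

```bash
python3 st.py
```

```text
13.6 [0.462  0.2497 0.0851] yaw 127.84 F [-0.8  1.  -7.2] M [ 0.4   0.03 -0.19] w 0.0118 29.6 q6 -0.27
```

servo_tool(
  commands=[0,0,0,0,0,1,0.005,0,0,0,0,0,2,0.005,0,0,0,0,0,2,0.005],
)

```text
time: 13.98
tool_pos: [0.4631, 0.2501, 0.0873]
ee_rot: [3.14, 0.001, 2.196]
wrist_force: [-0.2, -0.6, -1.6]
width: 0.0112
finger_force: 29.5
```

```bash
python3 st.py
```

```text
13.97 [0.4631 0.2501 0.0873] yaw 125.84 F [-0.2 -0.6 -1.6] M [0.11 0.18 0.02] w 0.0112 29.5 q6 -0.24
```

servo_tool(
  commands=[0,0,-0.002,0,0,0,0.005,0,0,-0.003,0,0,0,0.005,0,0,-0.003,0,0,0,0.005],
)

```text
time: 14.35
tool_pos: [0.463, 0.2503, 0.0899]
ee_rot: [3.141, 0.0, 2.196]
wrist_force: [0.8, 1.1, -2.0]
width: 0.0116
finger_force: 29.6
```

```bash
python3 st.py
```

```text
14.35 [0.463  0.2503 0.0899] yaw 125.85 F [ 0.8  1.1 -2. ] M [0.04 0.09 0.04] w 0.0116 29.6 q6 -0.24
```

Free: only about 2 N of weight hangs on the tool and the torque is near zero. I lift it straight out.

servo_tool(
  commands=[0,0,-0.008,0,0,0,0.005,0,0,-0.02,0,0,0,0.005,0,0,-0.035,0,0,0,0.005,0,0,-0.05,0,0,0,0.005,0,0,-0.07,0,0,0,0.005,0,0,-0.09,0,0,0,0.005,0,0,-0.11,0,0,0,0.005,0,0,-0.12,0,0,0,0.005,0,0,-0.12,0,0,0,0.005],
)

```text
time: 15.48
tool_pos: [0.4631, 0.2504, 0.2106]
ee_rot: [3.139, 0.0, 2.196]
wrist_force: [-1.4, 0.4, -2.5]
width: 0.0117
finger_force: 29.6
```

```bash
python3 st.py; python3 - <<'E'
from h import *
s=snapshot("side"); cv2.imwrite("pics/c.png",cv2.resize(s["img"][60:230,90:350],(780,510),interpolation=2))
# cartridge bottom vs tcp
T=toolT(robot.get_obs()); p=T[:3,3]
print("tcp",proj(s,p)/1, "exp. bottom crop",(proj(s,p-[0,0,.0686])-[90,60])*3)
E
```

```text
15.47 [0.4631 0.2504 0.2106] yaw 125.84 F [-1.4  0.4 -2.5] M [-0.04  0.05 -0.04] w 0.0117 29.6 q6 -0.24
tcp [161.35662374 135.59976467] exp. bottom crop [218.05975492 296.72877745]
```

View pics/c.png

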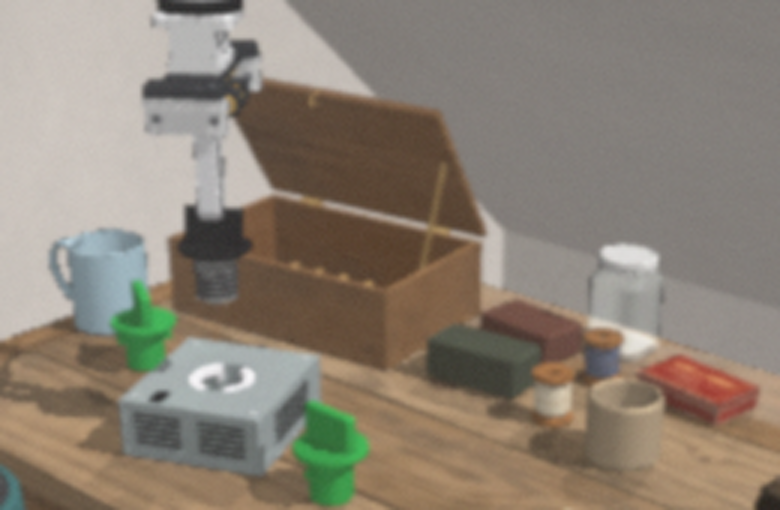

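The side view shows the cartridge hanging upright at (217,255) in the crop, with its bottom at about (218,299) where expected. The well is empty at (222,378). I carry it to the sheets.

servo_tool(
  commands=[-0.017,-0.014,0,0,0,0,0.005,-0.048,-0.039,0,0,0,0,0.005,-0.086,-0.07,0,0,0,0,0.005,-0.127,-0.104,0,0,0,0,0.005,-0.172,-0.141,0,0,0,0,0.005,-0.217,-0.178,0,0,0,0,0.005,-0.258,-0.212,0,0,0,0,0.005,-0.296,-0.243,0,0,0,0,0.005,-0.327,-0.268,0,0,0,0,0.005,-0.344,-0.282,0,0,0,0,0.005],
)

```text
time: 16.77
tool_pos: [0.4344, -0.1955, 0.2079]
ee_rot: [-3.14, -0.002, 2.194]
wrist_force: [-0.0, 0.7, -2.1]
width: 0.0118
finger_force: 29.6
```

servo_tool(
  commands=[0,0,0.03,0,0,0,0.005,0,0,0.07,0,0,0,0.005,0,0,0.1,0,0,0,0.005,0,0,0.115,0,0,0,0.005,0,0,0.123,0,0,0,0.005,0,0,0.123,0,0,0,0.005],
)

```text
time: 17.52
tool_pos: [0.4356, -0.1938, 0.0865]
ee_rot: [3.141, 0.0, 2.196]
wrist_force: [0.0, -0.1, -1.5]
width: 0.0114
finger_force: 29.6
```

```bash
python3 st.py; python3 - <<'E'
from h import *
s=snapshot("side"); cv2.imwrite("pics/d.png",cv2.resize(s["img"][170:320,200:360],(640,600),interpolation=2))
E
```

```text
17.52 [ 0.4356 -0.1938  0.0865] yaw 125.85 F [ 0.  -0.1 -1.5] M [-0.05 -0.01  0.  ] w 0.0114 29.6 q6 -1.16
```

View pics/d.png

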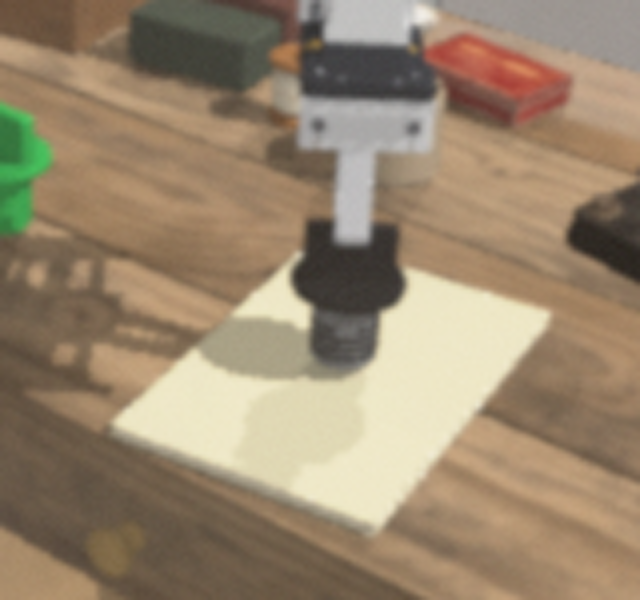

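The cartridge is upright, centred over the sheets at (345,350) and close above them. I lower it slowly.

servo_tool(
  commands=[0,0,0.0015,0,0,0,0.005,0,0,0.003,0,0,0,0.005,0,0,0.0045,0,0,0,0.005,0,0,0.006,0,0,0,0.005,0,0,0.006,0,0,0,0.005],
)

```text
time: 18.2
tool_pos: [0.4353, -0.1936, 0.0801]
ee_rot: [-3.142, -0.0, 2.196]
wrist_force: [-0.1, 0.5, -2.9]
width: 0.0118
finger_force: 29.6
```

servo_tool(
  commands=[0,0,0.0007,0,0,0,0.005,0,0,0.0014,0,0,0,0.005,0,0,0.002,0,0,0,0.005],
)

```text
time: 18.58
tool_pos: [0.4355, -0.1938, 0.0783]
ee_rot: [3.142, -0.0, 2.196]
wrist_force: [0.3, -0.2, -2.1]
width: 0.0119
finger_force: 29.6
```

servo_tool(
  commands=[0,0,0.0007,0,0,0,0.005,0,0,0.0014,0,0,0,0.005,0,0,0.0014,0,0,0,0.005],
)

```text
time: 18.95
tool_pos: [0.4355, -0.1938, 0.0771]
ee_rot: [3.141, 0.0, 2.196]
wrist_force: [-0.6, -1.1, -1.5]
width: 0.0117
finger_force: 29.6
```

servo_tool(
  commands=[0,0,0.0005,0,0,0,0.005,0,0,0.001,0,0,0,0.005,0,0,0.001,0,0,0,0.005],
)

```text
time: 19.32
tool_pos: [0.4358, -0.1941, 0.077]
ee_rot: [3.141, 0.001, 2.196]
wrist_force: [-1.8, 1.1, 5.6]
width: 0.0115
finger_force: 29.6
```

servo_tool(
  commands=[0,0,0.0005,0,0,0,0.005,0,0,0.001,0,0,0,0.005,0,0,0.001,0,0,0,0.005],
)

```text
time: 19.7
tool_pos: [0.4361, -0.1942, 0.0771]
ee_rot: [3.141, 0.002, 2.196]
wrist_force: [-2.6, 1.8, 9.5]
width: 0.0114
finger_force: 29.6
```

Contact at TCP z 0.077, as expected. I ease up slightly and release.

servo_tool(
  commands=[0,0,-0.001,0,0,0,0.005,0,0,-0.0012,0,0,0,0.012,0,0,-0.0012,0,0,0,0.016,0,0,-0.0012,0,0,0,0.022,0,0,-0.0012,0,0,0,0.035,0,0,-0.0012,0,0,0,0.05,0,0,-0.0012,0,0,0,0.05],
)

```text
time: 20.58
tool_pos: [0.4355, -0.1937, 0.0761]
ee_rot: [3.142, -0.0, 2.196]
wrist_force: [0.1, -0.3, 0.4]
width: 0.0479
finger_force: 0.0
```

servo_tool(
  commands=[0,0,-0.01,0,0,0,0.05,0,0,-0.03,0,0,0,0.05,0,0,-0.06,0,0,0,0.05,0,0,-0.1,0,0,0,0.05,0,0,-0.13,0,0,0,0.05,0,0,-0.14,0,0,0,0.05,0,0,-0.14,0,0,0,0.05],
)

```text
time: 21.45
tool_pos: [0.4356, -0.1939, 0.2165]
ee_rot: [3.141, 0.001, 2.196]
wrist_force: [-0.6, 0.6, 0.7]
width: 0.0502
finger_force: 0.0
```

```bash
python3 st.py; python3 - <<'E'
from h import *
s=snapshot("side"); cv2.imwrite("pics/e.png",cv2.resize(s["img"][130:320,100:366],(798,570),interpolation=2))
E
```

```text
21.45 [ 0.4356 -0.1939  0.2165] yaw 125.85 F [-0.6  0.6  0.7] M [-0.06  0.06  0.01] w 0.0502 0.0 q6 -1.16
```

View pics/e.png

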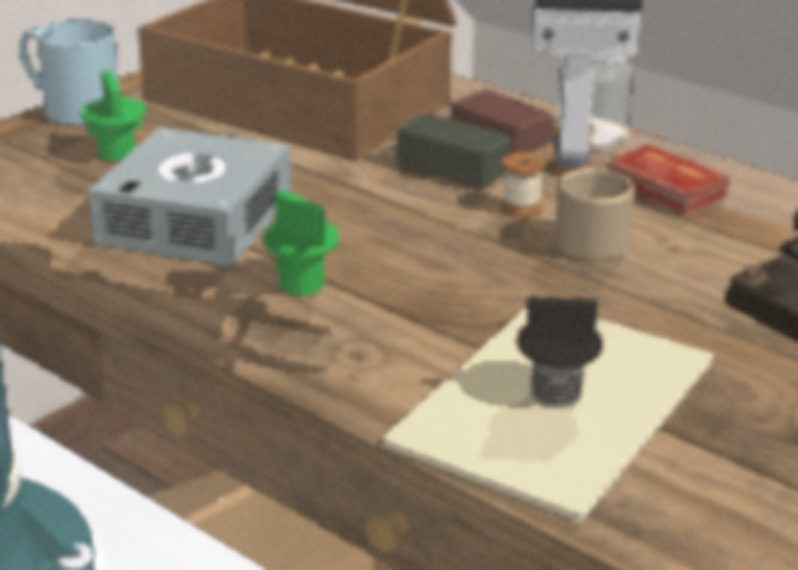

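The cartridge stands upright on the sheets at (558,355), the gripper is clear above it, and the pot, spool, weight and green look-alikes are where they were. I hand the job in.

```bash
python3 -c "
from bench import close_job
print(close_job())"
```

```text
the job is handed in; nothing more can be done
None
```

The black cartridge was turned anticlockwise past the click to its hard stop, eased off, lifted straight out and left standing upright on the sheets; nothing else was disturbed, and the job is handed in (about 21.5 s of the 72 s limit).

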